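# Unplug a valve block for washing

## Robot

A 6-joint arm with a two-finger parallel gripper is mounted at the origin on the work surface. World frame = base frame: x ahead of the robot, y to its left, z up, the work surface at z = 0. Lengths are in m, angles in rad, forces in N, time in s.
With the tool pointing down it reaches from about 0.35 to 0.925 m from the base axis. Payload 6.4 kg.
Tool frame: the origin (TCP) lies midway between the tips of the shut fingers; the grasp point (between the pads) lies 19 mm behind it; z points along the fingers, x is the direction in which the jaws open and shut, and the axes are right-handed (so a half turn about z gives the same grasp; the last joint's range is limited). The gripper opens to 85 mm and grips with 20 to 120 N. Pads are 22 mm wide; open, the fingers measure 114 mm over their backs; the gripper's body (76 mm by 85 mm) begins 54 mm behind the grasp point. The pads swing forward as they close: fully open they stand 13 mm farther back than shut.
Start: joints at [-1.315, 0.245, 1.558, -0, 1.339, -0.174], TCP at [0.271, -0.591, 0.231] pointing down, gripper open.
Joint ranges: [-3.13, 3.13], [-1.02, 2.26], [0.13, 2.54], [-0.95, 4.09], [0.21, 2.88], [-2.74, 2.74]. Speed limits (rad/s): [2.57, 2.57, 3.14, 3.14, 3.14, 3.14].

## Interface

Orientations are given as a rotation vector (axis times angle).
In Python, from plant import sensors, get_image, camera_params, env gives the robot as it stands.
- The arm moves only by the tool servo_tool, never from a script. Its argument "commands" is a list of rows, each a list of 4 numbers: the shift along the tool's x, y, z in cm, then the turn about the tool's z in rad. A call has 1 to 10 rows; each row shifts and turns the commanded pose from where the row before left it, along the tool's axes as they then stand; what a row does not reach is not made up. A row lasts 1/12 s, in which the tool goes at most 41.7 mm and 7.16 degrees, less where a joint would pass 70% of its speed; a pose out of reach is approached as far as the arm can. A call with a gripper value outside its range is refused whole. "fingers" is the closure, from 0 (fully open) to 1 (shut), set as the call begins (left out, the last holds). The fingers move at their own pace and stop on an object; "grip_force" is the grip in N (left out, the last holds). Time passes only in rows, so rows that do not move let the fingers close. It gives the time, the measured TCP pose, the force and the opening at its end, in the units of the state.
- sensors.observe(): the state, without advancing time (a new reading comes with each control period).
- get_image(name): name is "side" or "top" or "wrist"; returns the picture (400x640x3 uint8, red, green, blue); there is no depth.
- camera_params(name): a dict with "vertical_fov" (degrees; the focal length in pixels is half the picture's height over the tangent of half this angle, whatever the lens; pixels are square), "cx", "cy" (the principal point, pixels), "world_from_camera" (4x4, takes a point from camera to world coordinates); the wrist camera has in their place "mount" (4x4, takes a point from camera to tool coordinates, whose origin is the TCP and whose axes are the tool frame's). Camera axes: x right, y up, looking along -z (the intrinsics and any distortion apply to the point x, -y, -z); pixel columns grow to the right and rows downward; lengths in m; the calibration is good to about 2 mm. A picture is of the moment at which its call begins: read the wrist's pose just before it. camera_params takes no time and is no camera call.
- env.finish_job(): hands the job in, once; it reports no verdict.
The state is a dict: "t": time; "qpos": joint angles; "joint_velocities": joint speeds; "joint_efforts": joint torques, N m; "tcp_pos": TCP position; "tcp_rot": TCP orientation; "ft_force": force on the tool from outside, world axes, zero at the start; "ft_torque": the same for the moment, N m; "width": opening from 0.0 (shut) to 1.0 (fully open).
Only numpy, scipy, OpenCV 4.12 (cv2) and the standard library are available. Lean on these libraries where they do the work, as an engineer would, in place of code of your own. Each camera call takes 0.05 s, during which the arm holds its last target. There are 200 camera calls.

## Task

The valve block on the slide is due for washing, but some of its ports still have plugs: fit the loose crank onto the square shaft and wind the block all the way out from under the hood, then work each tight plug loose by rocking it side to side, draw it straight up and put it in the steel tray. When every plug is in the tray, wind the block fully back home under the hood with the crank, then take the crank off and stand it back on the middle of its rubber pad, hub down; leave the other things on the bench alone.

Things in the scene. Friction and masses are not known exactly. Their poses are not given: they have to be found in the camera images.
- unit: fixed slide unit: grey base 200 (x) x 400 (y) mm, gear box with the square shaft at its -y end (y = -170), wash hood at its +y end. Origin on the bench. At zero yaw its x points away from the robot and y to the robot's left. The valve block rides along its y.
- hood_mid (a point): middle of the clear hood roof's underside, 150 mm above the bench. Roof and frame 295 (x) x 150 (y) mm, 8 thick, on four steel posts; pipes on it up to 166 above the bench. Same axes as the unit.
- block_top (a point): centre of the top of the aluminium valve block, 76 mm above the bench; block 250 (x) x 70 (y), axes as the unit. Four ports in its top, in a row at x = -84, -28, 28, 84 mm, for plugs 1 to 4. Home: under hood_mid. Fully out: 180 mm towards the gear box, in the open.
- carriage (a joint): travel of the valve block, m: 0 = home under the hood, 0.18 = fully out at its stop. Moved by the shaft, 60 mm for each full turn; does not creep.
- shaft (a joint): angle of the square shaft, rad, 0 to 18.85 (three turns); grows clockwise seen from above, which winds the block out. Takes about 0.3 N m.
- shaft_foot (a point): foot of the upright square drive shaft, on the gear box top (90 x 90 mm), 55 mm above the bench; its frame turns with the shaft, x and y square to the flats. The shaft is 16 square and 18 tall, plus an 11-square tip 6 tall.
- crank: loose steel crank, 0.5 kg. Origin: centre of the hub's underside; z up, x along the arm. Hub 38 x 38 mm, socket below 18.5 square, 26 deep, flats along x and y. Arm 18 wide, z 26 to 36, x -60 to 80. Boss on the hub 26 (x) x 24 (y), z 36 to 68, to lift it by. Knob at x 70. Fits the shaft any of four ways; fitted when its origin is at shaft_foot.
- knob_mid (a point): grip point of the crank's black knob, 60 mm above the crank's origin and 70 from its axis: upright, 20 mm in diameter, from 37 to 83 mm above the crank's origin, spins freely on the arm.
- tray: loose open steel tray 130 (x) x 210 (y) x 40 mm high, walls and floor 4. Origin: centre of its underside.
- pad: fixed black rubber pad 110 (x) x 140 (y) x 4 mm where the crank is kept. Origin: centre of its underside.
- plug1: black plastic plug, upright in port 1 (or absent: None), 70 to 140 g. Origin: centre of its underside, z up, 36 mm below the block top. Foot 28 (x) x 18 (y) mm to z 11; wide body 28 x 28, z 11 to 24; neck 20 x 20 to z 46; grip head 34 (x) x 24 (y), z 46 to 90, to pinch across y.
- plug2: like plug1, in port 2, or absent. What holds a plug: two stiff rubber lips in the port, at its +y and -y sides (plug z 28 to 34), each standing 3.5 mm over its wide body; a straight pull is blocked after 4 mm. Its foot stands in a groove 20 wide, 6 deep.
- plug3: like plug1, in port 3, or absent. How a plug comes out: tilt it about its foot (turning about its x), head towards +y and then -y, about 0.24 rad each way; each tilt pushes one lip back (about 3 N) and it stays back. Then the plug lifts freely; it is clear of the port once raised 40 mm.
- plug4: like plug1, in port 4, or absent.
- tin: bystander: green tin 72 mm in diameter, 60 tall; leave alone
- flange: bystander: steel flange ring 90 mm in diameter, 12 thick; leave alone
- wrench: bystander: wrench lying on the bench; leave alone
Things that resemble listed ones, but are neither listed nor needed, are in the scene too. What is shaped like the crank but turquoise is not meant.

How it is judged:
On the way, in this order (a step that is already met when the one before it is completed fails the run):
1. the crank is fitted on the square shaft (distance between crank and shaft_foot below 0.008 m and angle between crank's own z axis and vertical below 0.15 rad), for 0.2 s.
2. the block is wound out to its stop with the crank on the shaft (all of step 1 and value of joint carriage above 0.17 m), for 0.2 s.
3. every plug is in the tray and let go, the block still out (x of plug1 in the frame of tray between -0.067 and 0.067 m and y of plug1 in the frame of tray between -0.107 and 0.107 m and z of each of plug1, plug2, plug3, plug4 in the frame of tray below 0.08 m and contact force between each of plug1, plug2, plug3, plug4 and the fingers below 0.1 N and x of plug2 in the frame of tray between -0.067 and 0.067 m and y of plug2 in the frame of tray between -0.107 and 0.107 m and x of plug3 in the frame of tray between -0.067 and 0.067 m and y of plug3 in the frame of tray between -0.107 and 0.107 m and x of plug4 in the frame of tray between -0.067 and 0.067 m and y of plug4 in the frame of tray between -0.107 and 0.107 m and value of joint carriage above 0.17 m), for 0.2 s.
4. the block is wound back home with the crank on the shaft (all of step 1 and value of joint carriage below 0.01 m), for 0.2 s.
At the end, for the whole second after the job is handed in: Block within 10 mm of home; every plug inside the tray (underside centre within the walls, less than 80 mm up), let go and at rest; tray level; crank upright (0.12 rad), hub down on its pad, axis within 45 mm of the pad centre, at rest (value of joint carriage below 0.01 m and x of plug1 in the frame of tray between -0.067 and 0.067 m and y of plug1 in the frame of tray between -0.107 and 0.107 m and z of each of plug1, plug2, plug3, plug4 in the frame of tray below 0.08 m and contact force between each of plug1, plug2, plug3, plug4 and the fingers below 0.1 N and x of plug2 in the frame of tray between -0.067 and 0.067 m and y of plug2 in the frame of tray between -0.107 and 0.107 m and x of plug3 in the frame of tray between -0.067 and 0.067 m and y of plug3 in the frame of tray between -0.107 and 0.107 m and x of plug4 in the frame of tray between -0.067 and 0.067 m and y of plug4 in the frame of tray between -0.107 and 0.107 m and horizontal distance between crank and pad below 0.045 m and height (world z) of crank below 0.012 m and angle between crank's own z axis and vertical below 0.12 rad and linear speed of each of crank, plug1, plug2, plug3, plug4 below 0.03 m/s and angle between tray's own z axis and vertical below 0.1 rad); the robot touches nothing.
It fails at once if a bystander on the bench is moved more than 40 mm (distance of any of tin, flange, wrench from where it was at the start of the episode above 0.04 m).
Of plug1, plug2, plug3, plug4 only 2 to 3 are there at a start; the rules pass over those that are not, and their reading is None.
At some moment in a run one of tray, crank may be knocked a few centimetres aside while the robot is not near it.
It also fails if it takes over 210 s, if anything falls off the work surface, if the arm or the gripper's body presses on something with over 40 N, if the wrist force passes 120 N, or if a joint passes its speed limit or range.

## Working session

There is one attempt and no reset: what is moved stays moved. The work goes in short steps, Python scripts to look and compute and a tool call to move; the robot and the scene stay as the last step left them, time stands still between calls to the robot, and variables do not carry over. Pictures are saved under pics/ and viewed, on a budget of 14 in all, crops included, one or two more only if the job needs it, and the job is handed in when it is done.

Besides the shell and the picture viewer there is one more tool, called after "Call:" as a command line: name --pt "numbers of a row" for each row, then --argument value for the rest. servo_tool: Moves the arm, as the interface text tells. Its arguments: {"type":"object","properties":{"commands":{"type":"array"},"fingers":{"type":"number"},"grip_force":{"type":"number"}},"required":["commands"]}

```bash
ls; mkdir -p pics; cat > h.py <<'E'
import numpy as np, cv2
from plant import sensors, get_image, camera_params, env
from scipy.spatial.transform import Rotation as R
def snap(name, fn=None):
    s=sensors.observe(); im=get_image(name); p=dict(camera_params(name))
    if 'mount' in p:
        T=np.eye(4);T[:3,:3]=R.from_rotvec(s['tcp_rot']).as_matrix();T[:3,3]=s['tcp_pos']
        p['world_from_camera']=T@np.array(p['mount'])
    if fn: cv2.imwrite('pics/'+fn,im[:,:,::-1])
    return im,p
def ray(p,u,v):
    f=200/np.tan(np.radians(p['vertical_fov'])/2)
    xy=np.array([(u-p['cx'])/f,(v-p['cy'])/f])
    W=np.array(p['world_from_camera'])
    d=W[:3,:3]@np.array([xy[0],-xy[1],-1]); return W[:3,3],d
def onz(p,u,v,z):
    o,d=ray(p,u,v); return o+d*(z-o[2])/d[2]
def proj(p,X):
    f=200/np.tan(np.radians(p['vertical_fov'])/2)
    c=np.linalg.inv(np.array(p['world_from_camera']))@np.append(X,1)
    return p['cx']+f*c[0]/-c[2], p['cy']-f*c[1]/-c[2]
def st():
    s=sensors.observe(); print(round(s['t'],2),np.round(s['tcp_pos'],4),np.round(s['tcp_rot'],3),np.round(s['qpos'],2),'F',np.round(s['ft_force'],1),'w',s['width']); return s
E
python3 - <<'E'
from h import *
st()
for n in('top','side','wrist'):
    im,p=snap(n,n+'0.png'); print(n,{k:(np.round(v,4).tolist() if not isinstance(v,str) else v) for k,v in p.items()})
E
```

```text
pics
0.0 [ 0.2707 -0.5903  0.2302] [-2.643e+00  1.696e+00  2.000e-03] [-1.32  0.25  1.56 -0.    1.34 -0.17] F [ 0.3 -0.3  0. ] w 0.9964281802958134
top {'vertical_fov': 56.2356, 'cx': 321.735, 'cy': 192.7517, 'world_from_camera': [[-0.0446, 0.9748, -0.2184, 0.2541], [-0.999, -0.0423, 0.0149, -0.0362], [0.0053, 0.2189, 0.9757, 1.2173], [0.0, 0.0, 0.0, 1.0]]}
side {'vertical_fov': 57.2398, 'cx': 318.6475, 'cy': 199.228, 'world_from_camera': [[0.99, 0.0805, -0.1157, 0.3733], [-0.1399, 0.6623, -0.736, -0.8379], [0.0174, 0.7449, 0.667, 0.8611], [0.0, 0.0, 0.0, 1.0]]}
wrist {'vertical_fov': 58.469, 'cx': 322.6814, 'cy': 196.6671, 'mount': [[1.0, -0.0006, -0.0007, 0.0002], [-0.0007, -0.9615, -0.2749, -0.0694], [-0.0005, 0.2749, -0.9615, -0.1424], [0.0, 0.0, 0.0, 1.0]], 'world_from_camera': [[0.4174, 0.8737, 0.25, 0.334], [-0.9087, 0.4016, 0.1135, -0.5619], [-0.0013, -0.2746, 0.9616, 0.3727], [0.0, 0.0, 0.0, 1.0]]}
```

View pics/top0.png

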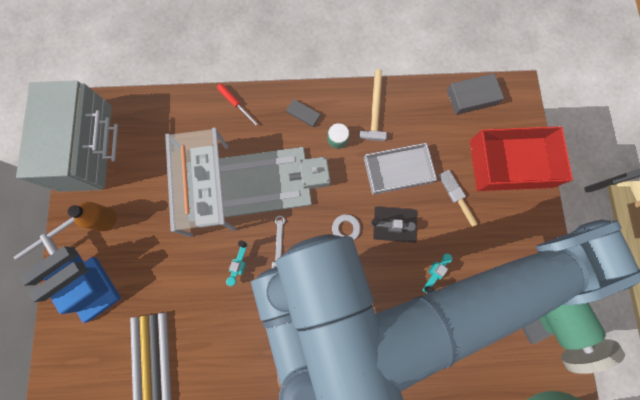

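View pics/side0.png

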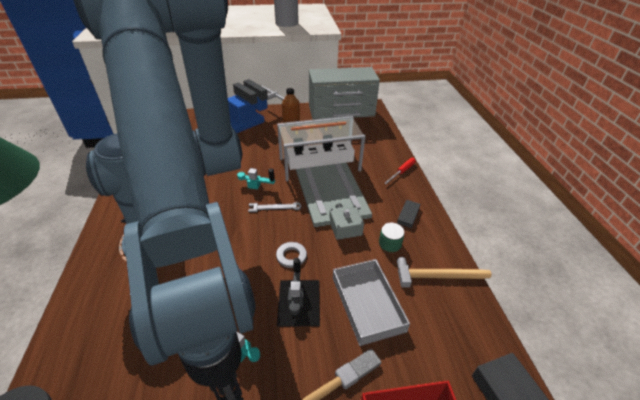

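```bash
python3 - <<'E'
import cv2
im=cv2.imread('pics/top0.png')
a=cv2.resize(im[120:235,155:345],None,fx=4,fy=4,interpolation=cv2.INTER_CUBIC)[:, :760]
b=cv2.resize(im[195:250,320:450],None,fx=4,fy=4,interpolation=cv2.INTER_CUBIC)
import numpy as np
c=np.zeros((600,760,3),np.uint8);c[:a.shape[0]]=a; 
c=np.zeros((460+140,760,3),np.uint8);c[:460]=a
b=cv2.resize(im[205:240,330:450],None,fx=4,fy=4,interpolation=cv2.INTER_CUBIC);c[460:600,:480]=b
cv2.imwrite('pics/crop1.png',c)
im=cv2.imread('pics/side0.png')
a=cv2.resize(im[110:330,240:440],None,fx=2.7,fy=2.7,interpolation=cv2.INTER_CUBIC)
cv2.imwrite('pics/crop2.png',a)
E
```

```text
(no output)
```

View pics/crop1.png

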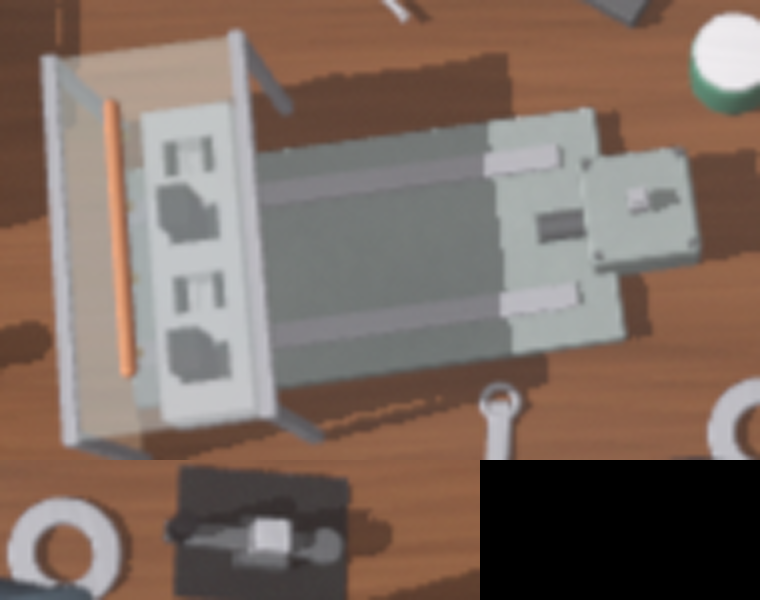

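View pics/crop2.png

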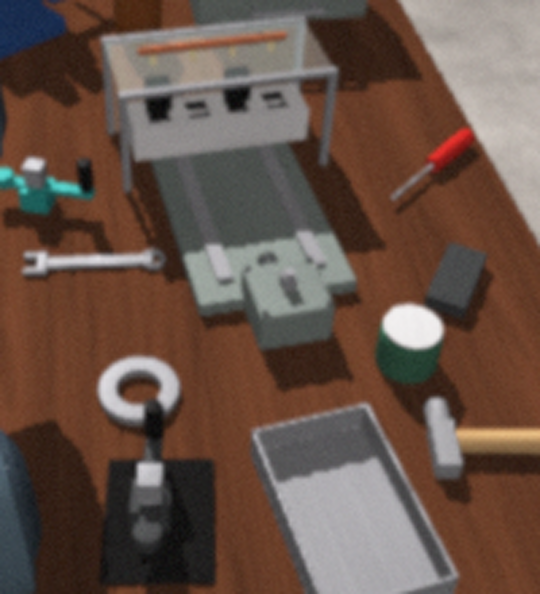

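```bash
python3 - <<'E'
from h import *
p=camera_params('top'); s=camera_params('side')
A=lambda x,y,z:print(np.round(onz(p,155+x/4,120+y/4,z),4))
print('shaft');A(636,199,.079)
print('gb top');[A(*q,.055) for q in((583,160),(682,148),(700,250),(597,262))]
print('block');[A(*q,.076) for q in((140,115),(228,103),(275,415),(163,425))]
print('hood');[A(*q,.158) for q in((43,58),(237,33),(273,412),(70,440))]
print('crank')
B=lambda x,y,z:print(np.round(onz(p,330+x/4,205+(y-460)/4,z),4))
B(270,530,.072);B(182,527,.087);B(325,545,.042)
print('pad');[B(*q,.004) for q in((180,466),(348,478),(345,600),(178,594))]
print('tray');[print(np.round(onz(p,*q,.04),4)) for q in((365,155),(431,145),(436,183),(372,193))]
S=lambda x,y,z:print(np.round(onz(s,240+x/2.7,110+y/2.7,z),4))
print('side crank');S(150,475,.072);S(152,410,.087)
print('shaft');S(290,272,.079)
print('tray');[S(*q,.04) for q in((253,430),(370,405),(457,575))]
print('plugs');S(160,80,.13);S(237,70,.13)
E
```

```text
shaft
[ 0.5844 -0.0325  0.079 ]
gb top
[0.626  0.0092 0.055 ]
[ 0.6328 -0.0715  0.055 ]
[ 0.5467 -0.0819  0.055 ]
[0.5404 0.0008 0.055 ]
block
[0.6722 0.3616 0.076 ]
[0.6793 0.2915 0.076 ]
[0.4253 0.2506 0.076 ]
[0.4214 0.336  0.076 ]
hood
[0.6903 0.4069 0.158 ]
[0.7042 0.2622 0.158 ]
[0.4152 0.2315 0.158 ]
[0.4016 0.3746 0.158 ]
crank
[ 0.4064 -0.283   0.072 ]
[ 0.4096 -0.2129  0.087 ]
[ 0.3966 -0.3318  0.042 ]
pad
[ 0.4716 -0.2281  0.004 ]
[ 0.4556 -0.3657  0.004 ]
[ 0.3559 -0.3532  0.004 ]
[ 0.3667 -0.2185  0.004 ]
tray
[ 0.639  -0.2025  0.04  ]
[ 0.6644 -0.4243  0.04  ]
[ 0.5339 -0.4264  0.04  ]
[ 0.5098 -0.2161  0.04  ]
side crank
[ 0.4054 -0.2881  0.072 ]
[ 0.4138 -0.2233  0.087 ]
shaft
[ 0.59   -0.0385  0.079 ]
tray
[ 0.5165 -0.2248  0.04  ]
[ 0.6444 -0.2083  0.04  ]
[ 0.6727 -0.4087  0.04  ]
plugs
[0.4755 0.3002 0.13  ]
[0.583  0.3133 0.13  ]
```

Call:
servo_tool --pt "-2.49 -2.62 -0.4 0" --pt "-2.49 -2.62 -0.4 0" --pt "-2.49 -2.62 -0.4 0" --pt "-2.49 -2.62 -0.4 0" --pt "-2.49 -2.62 -0.4 0" --pt "-2.49 -2.62 -0.4 0" --pt "-2.49 -2.62 -0.4 0" --pt "-2.49 -2.62 -0.4 0" --pt "-2.49 -2.62 -0.4 0" --pt "-2.49 -2.62 -0.4 0" --fingers 0.3

```text
t: 0.98
tcp_pos: [0.4054, -0.2536, 0.2713]
tcp_rot: [-2.644, 1.697, 0.0]
ft_force: [1.0, -0.5, 0.4]
width: 0.705
```

Call:
servo_tool --pt "0 0 0 -0.11" --pt "0 0 0 -0.11" --pt "0 0 0 -0.11" --pt "0 0 0 -0.11" --pt "0 0 0 -0.11" --pt "0 0 0 -0.11" --pt "0 0 0 -0.11" --pt "0 0 0 -0.11" --pt "0 0 0 -0.11" --pt "0 0 0 -0.11"

```text
t: 1.82
tcp_pos: [0.4051, -0.2552, 0.271]
tcp_rot: [-3.141, 0.056, 0.001]
ft_force: [-0.8, 0.7, 0.2]
width: 0.702
```

```bash
python3 - <<'E'
from h import *
st(); snap('wrist','w1.png')
E
```

```text
1.82 [ 0.4051 -0.2552  0.271 ] [-3.141e+00  5.600e-02  1.000e-03] [-0.8  -0.2   1.94 -0.    1.4  -0.76] F [-0.8  0.7  0.2] w 0.701679176941866
```

View pics/w1.png

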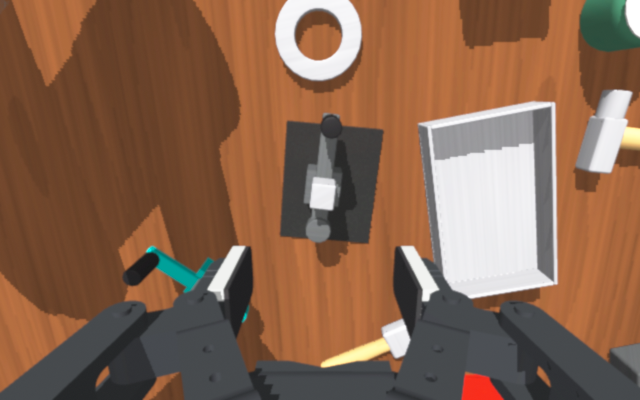

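```bash
python3 - <<'E'
from h import *
import pickle
s=sensors.observe();p=dict(camera_params('wrist'))
T=np.eye(4);T[:3,:3]=R.from_rotvec(s['tcp_rot']).as_matrix();T[:3,3]=s['tcp_pos'];p['world_from_camera']=T@np.array(p['mount'])
im=cv2.imread('pics/w1.png')
g=im.min(2)
# boss top: bright region
m=((g>200)&(im.max(2)-g<25)).astype(np.uint8); n,l,stt,c=cv2.connectedComponentsWithStats(m)
i=l[193,322]; print('boss',stt[i],c[i]); rect=cv2.minAreaRect(cv2.findContours((l==i).astype(np.uint8),0,1)[0][0]);print(rect)
b=onz(p,*c[i],.072);print(b)
k=onz(p,331,124,.087);print('knob',k); print('cw',onz(p,318,231,.045)); d=k-b;print('yaw',np.arctan2(d[1],d[0]),np.hypot(*d[:2]))
bx=cv2.boxPoints(rect);w=[onz(p,*q,.072)[:2] for q in bx];print(np.round(w,4));
for j in range(4):
    d=w[(j+1)%4]-w[j];print(np.arctan2(d[1],d[0]),np.hypot(*d))
pad=[onz(p,*q,.004)[:2] for q in((288,121),(383,130),(368,244),(280,237))];print('pad',np.round(pad,4),np.mean(pad,0))
tr=[onz(p,*q,.04)[:2] for q in((420,124),(554,103),(556,285),(437,301))];print('tray',np.round(tr,4),np.mean(tr,0))
print('flange',onz(p,318,36,.012))
E
```

```text
boss [310 178  25  31 670] [322.25522388 193.22537313]
((322.3616027832031, 193.1077117919922), (22.822391510009766, 30.140439987182617), 7.125016689300537)
[ 0.40383811 -0.27993254  0.072     ]
knob [ 0.41387808 -0.21160363  0.087     ]
cw [ 0.39752231 -0.3304245   0.045     ]
yaw 1.424904334288771 0.06906258990195406
[[ 0.3903 -0.2935]
 [ 0.3952 -0.2629]
 [ 0.4173 -0.2665]
 [ 0.4129 -0.2972]]
1.4103408505785822 0.03093011668252591
-0.15914052944074714 0.022359824249776068
-1.7137806358841527 0.031006613879912978
2.9792873838960108 0.022901538274475698
pad [[ 0.3674 -0.2134]
 [ 0.4743 -0.2267]
 [ 0.4578 -0.3657]
 [ 0.3494 -0.3529]] [ 0.41222308 -0.28968357]
tray [[ 0.5062 -0.2182]
 [ 0.6408 -0.2016]
 [ 0.6734 -0.4088]
 [ 0.5354 -0.4257]] [ 0.58896967 -0.31357645]
flange [ 0.40426524 -0.12762771  0.012     ]
```

Call:
servo_tool --pt "0 0 0 0.115" --pt "0.25 2.62 0 0" --pt "0 0 3.3 0" --pt "0 0 3.3 0" --pt "0 0 3.3 0" --pt "0 0 3.3 0" --pt "0 0 3.3 0" --pt "0 0 3.3 0" --pt "0 0 2.0 0" --pt "0 0 1.5 0"

```text
t: 2.7
tcp_pos: [0.4023, -0.2801, 0.0354]
tcp_rot: [-3.129, 0.248, 0.005]
ft_force: [0.3, -0.5, 0.1]
width: 0.702
```

Call:
servo_tool --pt "0 0 0 0" --pt "0 0 0 0" --pt "0 0 0 0" --pt "0 0 0 0" --pt "0 0 0 0" --pt "0 0 0 0" --fingers 1 --grip_force 60

```text
t: 3.2
tcp_pos: [0.4043, -0.2823, 0.0395]
tcp_rot: [3.13, -0.245, 0.003]
ft_force: [-1.2, 0.0, 4.6]
width: 0.276
```

Call:
servo_tool --pt "0 0 -1 0" --pt "0 0 -2 0" --pt "0 0 -3 0" --pt "0 0 -3 0" --pt "0 0 -3 0" --pt "0 0 -3 0" --pt "0 0 0 0"

```text
t: 3.78
tcp_pos: [0.4061, -0.2841, 0.1952]
tcp_rot: [3.124, -0.244, 0.014]
ft_force: [1.3, -2.0, -4.4]
width: 0.272
```

```bash
python3 - <<'E'
from h import *
st(); a,_=snap('wrist'); b,_=snap('side'); 
c=np.zeros((560,640,3),np.uint8); c[:400]=a; c[400:]=0
b=cv2.resize(b[120:320,200:400],(560,560))
cv2.imwrite('pics/w2.png',np.hstack([cv2.resize(a[40:320,200:440],(240,280)),np.zeros((280,4,3),np.uint8),cv2.resize(b,(280,280))])[:,:,::-1])
E
```

```text
3.78 [ 0.4061 -0.2841  0.1952] [ 3.124 -0.244  0.014] [-0.84 -0.09  1.99  0.    1.24 -0.68] F [ 1.3 -2.  -4.4] w 0.272460979664838
```

View pics/w2.png

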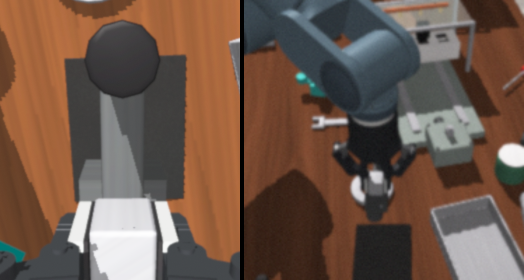

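```bash
python3 - <<'E'
from h import *
p=dict(camera_params('wrist'));p['world_from_camera']=p['mount']
print(onz(p,322,98,-.0475))
E
```

```text
[-0.00044219 -0.06858757 -0.0475    ]
```

Call:
servo_tool --pt "1.78 -3.05 0 0" --pt "1.78 -3.05 0 0" --pt "1.78 -3.05 0 0" --pt "1.78 -3.05 0 0" --pt "1.78 -3.05 0 0" --pt "1.78 -3.05 0 0" --pt "0 0 0 -0.085" --pt "0 0 0 -0.085" --pt "0 0 0 -0.085" --pt "0 0 0 0"

```text
t: 4.72
tcp_pos: [0.5357, -0.1162, 0.1846]
tcp_rot: [-3.135, -0.158, 0.009]
ft_force: [0.2, -0.0, -5.0]
width: 0.273
```

Call:
servo_tool --pt "0 0 0 0" --pt "0 0 0 0"

```text
t: 4.88
tcp_pos: [0.5366, -0.1171, 0.1864]
tcp_rot: [-3.136, -0.152, 0.005]
ft_force: [-0.1, 0.0, -5.4]
width: 0.274
```

```bash
python3 - <<'E'
from h import *
st(); im,p=snap('wrist','w3.png')
import json; json.dump(np.array(p['world_from_camera']).tolist(),open('w3.json','w'))
E
```

```text
4.88 [ 0.5366 -0.1171  0.1864] [-3.136 -0.152  0.005] [-0.42  0.06  1.85  0.    1.23 -0.52] F [-0.1  0.  -5.4] w 0.27417908623170356
```

View pics/w3.png

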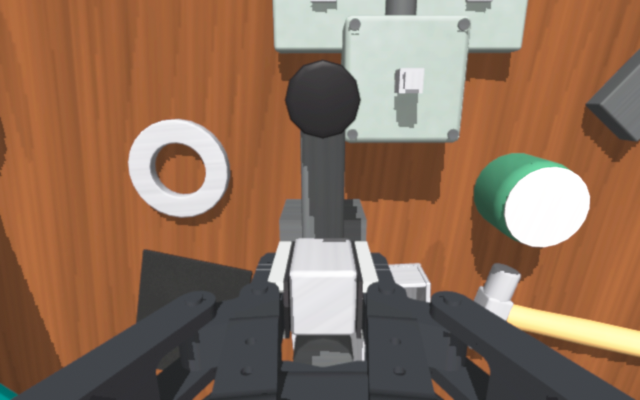

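```bash
python3 - <<'E'
from h import *
import json
p=dict(camera_params('wrist'));p['world_from_camera']=np.array(json.load(open('w3.json')))
im=cv2.imread('pics/w3.png'); g=cv2.cvtColor(im,6)
print(g[62:104:2,390:432:2])
for q,z in(((345,17),.055),((467,16),.055),((463,138),.055),((347,139),.055),((354,24),.055),((465,24),.055),((453,134),.055),((352,134),.055)):print(np.round(onz(p,*q,z),4))
W=[onz(p,354,24,.055),onz(p,465,24,.055),onz(p,453,134,.055),onz(p,352,134,.055)]
print(np.mean(W,0)); d=W[1]-W[0];print(np.arctan2(d[1],d[0])); d=W[0]-W[3];print(np.arctan2(d[1],d[0])-1.5708)
E
```

```text
[[215 214 214 214 213 214 213 213 214 214 214 214 214 213 214 213 213 213
  212 214 213]
 [214 215 214 214 213 214 213 213 213 214 214 214 213 213 213 213 212 213
  212 213 213]
 [215 214 214 213 213 213 213 214 213 214 214 213 213 213 213 213 212 212
  212 212 212]
 [215 215 215 208 197 205 227 228 228 227 227 227 227 227 227 227 227 218
  211 211 212]
 [216 217 208 145 120 200 235 235 235 235 236 235 235 235 235 235 234 220
  212 211 211]
 [218 217 196 114 109 215 233 191 224 236 236 234 234 235 234 233 234 219
  211 211 211]
 [218 218 165 106 110 216 207 145 223 236 236 233 234 235 234 234 234 218
  212 212 211]
 [217 217 161 107 114 219 188 134 224 236 236 232 233 235 233 234 233 216
  212 212 211]
 [217 216 160 108 116 218 194 143 228 236 236 233 234 234 233 234 232 215
  212 213 213]
 [217 216 177 110 118 218 224 150 228 236 235 232 234 235 233 234 230 213
  212 213 213]
 [215 214 175 110 124 223 227 157 232 237 236 232 234 234 233 233 231 212
  212 213 214]
 [214 213 171 110 132 226 225 154 233 236 234 232 234 234 233 234 230 213
  213 212 213]
 [214 213 162 108 134 226 222 16
[... 343 characters left out ...]
37 139 139 137 132 132 132 131 132 132 189 212 212 212
  212 212 212]
 [215 214 182 159 133 132 132 131 131 130 130 130 131 131 190 210 212 212
  212 212 212]
 [216 215 166 132 131 130 129 130 130 130 130 130 130 132 191 213 213 213
  213 213 212]
 [216 214 164 132 131 130 129 130 130 130 130 130 130 131 191 213 213 213
  213 213 213]
 [216 214 163 130 130 130 129 129 130 129 130 130 130 135 194 213 213 213
  212 213 213]]
[0.5397 0.0052 0.055 ]
[0.6242 0.0141 0.055 ]
[ 0.6387 -0.0692  0.055 ]
[ 0.5509 -0.0786  0.055 ]
[0.5465 0.0014 0.055 ]
[0.6238 0.009  0.055 ]
[ 0.6305 -0.067   0.055 ]
[ 0.5543 -0.0745  0.055 ]
[ 0.58876516 -0.03276543  0.055     ]
0.09741046323305111
0.10185483056842703
```

```bash
python3 - <<'E'
from h import *
import json
p=dict(camera_params('wrist'));p['world_from_camera']=np.array(json.load(open('w3.json')))
print(onz(p,411.7,80.5,.073), onz(p,399.7,68,.073),onz(p,424.3,68,.073),onz(p,422.5,93,.073),onz(p,398.5,93,.073),'tip', onz(p,412,78.5,.079))
s=sensors.observe(); Rm=R.from_rotvec(s['tcp_rot']).as_matrix(); 
for tgt in (np.array([.5875,-.0335,.15]),):
    print((Rm.T@(tgt-s['tcp_pos']))*100, Rm.round(4))
E
```

```text
[ 0.58878057 -0.03292674  0.073     ] [ 0.5793917  -0.02577739  0.073     ] [ 0.59591259 -0.02416     0.073     ] [ 0.5975208  -0.04028751  0.073     ] [ 0.58110585 -0.04189629  0.073     ] tip [ 0.58738578 -0.03201198  0.079     ]
[ 5.86216967 -7.84646871  3.69629919] [[ 9.953e-01  9.710e-02 -2.100e-03]
 [ 9.710e-02 -9.953e-01  9.000e-04]
 [-2.000e-03 -1.100e-03 -1.000e+00]]
```

Call:
servo_tool --pt "2.0 -2.68 1 0" --pt "2.0 -2.68 1 0" --pt "1.99 -2.68 1.5 0" --pt "0 0 1 0" --pt "0 0 1 0" --pt "0 0 0 0" --pt "0 0 0 0" --pt "0 0 0 0"

```text
t: 5.6
tcp_pos: [0.5894, -0.0325, 0.1339]
tcp_rot: [3.138, 0.153, 0.001]
ft_force: [0.7, 0.3, -5.1]
width: 0.27
```

```bash
python3 - <<'E'
from h import *
st()
E
```

```text
5.6 [ 0.5894 -0.0325  0.1339] [3.138e+00 1.530e-01 1.000e-03] [-0.25  0.21  1.78 -0.    1.14 -0.34] F [ 0.7  0.3 -5.1] w 0.2699236592828234
```

Call:
servo_tool --pt "-0.08 -0.13 0.5 0" --pt "0 0 0.5 0" --pt "0 0 0.5 0" --pt "0 0 0.5 0" --pt "0 0 0.5 0" --pt "0 0 0.5 0" --pt "0 0 0.5 0" --pt "0 0 0.5 0" --pt "0 0 0 0" --pt "0 0 0 0"

```text
t: 6.43
tcp_pos: [0.5881, -0.0302, 0.0928]
tcp_rot: [-3.137, -0.155, 0.001]
ft_force: [0.7, -0.3, -5.0]
width: 0.273
```

Call:
servo_tool --pt "0 0 0.2 0" --pt "0 0 0.2 0" --pt "0 0 0 0"

```text
t: 6.68
tcp_pos: [0.589, -0.0304, 0.0906]
tcp_rot: [3.137, 0.156, 0.002]
ft_force: [-1.8, 0.6, 1.5]
width: 0.271
```

Call:
servo_tool --pt "0 0 0 0" --pt "0 0 0 0" --pt "0 0 0 0" --pt "0 0 0 0" --fingers 0.45

```text
t: 7.02
tcp_pos: [0.5888, -0.0305, 0.0898]
tcp_rot: [3.137, 0.155, 0.002]
ft_force: [0.4, -0.1, -0.0]
width: 0.548
```

Call:
servo_tool --pt "0 0 -3 0" --pt "0 0 -4 0" --pt "0 0 -4 0" --pt "0 0 -2 0" --pt "0 0 0 0" --pt "0 0 0 0"

```text
t: 7.52
tcp_pos: [0.5893, -0.0306, 0.2211]
tcp_rot: [3.137, 0.155, 0.006]
ft_force: [-0.7, -0.5, -1.5]
width: 0.553
```

```bash
python3 - <<'E'
from h import *
import json
st(); im,p=snap('wrist','w4.png')
json.dump(np.array(p['world_from_camera']).tolist(),open('w4.json','w'))
E
```

```text
7.52 [ 0.5893 -0.0306  0.2211] [3.137 0.155 0.006] [-0.24  0.11  1.73 -0.    1.3  -0.34] F [-0.7 -0.5 -1.5] w 0.552680647289793
```

View pics/w4.png

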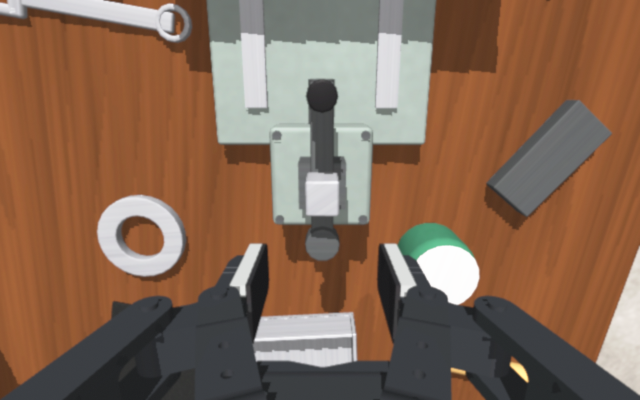

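```bash
python3 - <<'E'
from h import *
import json
p=dict(camera_params('wrist'));p['world_from_camera']=np.array(json.load(open('w4.json')))
k=onz(p,322,95.3,.138);print('knob',k)
b=onz(p,322,195,.123);print('boss',b)
s=sensors.observe(); Rm=R.from_rotvec(s['tcp_rot']).as_matrix(); 
print(Rm.T@(k-s['tcp_pos'])*100)
E
```

```text
knob [0.58212416 0.03787838 0.138     ]
boss [ 0.5888168  -0.02892253  0.123     ]
[ 0.07598926 -6.84190821  8.09689923]
```

Call:
servo_tool --pt "0.05 -3.41 0 0" --pt "0 -3.41 0 0" --pt "0 0 3 0" --pt "0 0 3 0" --pt "0 0 3 0" --pt "0 0 2.2 0" --pt "0 0 1 0" --pt "0 0 0 0"

```text
t: 8.23
tcp_pos: [0.5788, 0.038, 0.0926]
tcp_rot: [-3.136, -0.155, 0.014]
ft_force: [-0.4, 0.6, 0.2]
width: 0.547
```

Call:
servo_tool --pt "0 0 0 0" --pt "0 0 0 0" --pt "0 0 0 0" --pt "0 0 0 0" --pt "0 0 0 0" --fingers 1 --grip_force 50

```text
t: 8.65
tcp_pos: [0.5832, 0.0375, 0.0989]
tcp_rot: [3.137, 0.155, 0.005]
ft_force: [0.4, 0.4, 2.2]
width: 0.22
```

Call:
servo_tool --pt "2.16 0.34 0 0" --pt "1.95 0.99 0 0" --pt "1.55 1.55 0 0" --pt "0.99 1.95 0 0" --pt "0.34 2.16 0 0" --pt "0 0 0 0"

```text
t: 9.15
tcp_pos: [0.659, -0.0273, 0.0982]
tcp_rot: [-3.138, -0.152, 0.002]
ft_force: [-2.1, 1.1, 5.4]
width: 0.221
```

Call:
servo_tool --pt "-0.34 2.16 0 0" --pt "-0.99 1.95 0 0" --pt "-1.55 1.55 0 0" --pt "-1.95 0.99 0 0" --pt "-2.16 0.34 0 0" --pt "-2.16 -0.34 0 0" --pt "-1.95 -0.99 0 0" --pt "-1.55 -1.55 0 0" --pt "-0.99 -1.95 0 0" --pt "-0.34 -2.16 0 0"

```text
t: 9.98
tcp_pos: [0.5188, -0.0405, 0.0989]
tcp_rot: [3.133, 0.154, 0.002]
ft_force: [3.1, -6.4, 2.1]
width: 0.218
```

Call:
servo_tool --pt "0.34 -2.16 0 0" --pt "0.99 -1.95 0 0" --pt "1.55 -1.55 0 0" --pt "1.95 -0.99 0 0" --pt "2.16 -0.34 0 0" --pt "2.16 0.34 0 0" --pt "1.95 0.99 0 0" --pt "1.55 1.55 0 0" --pt "0.99 1.95 0 0" --pt "0.34 2.16 0 0"

```text
t: 10.82
tcp_pos: [0.6586, -0.0231, 0.0983]
tcp_rot: [-3.135, -0.158, 0.003]
ft_force: [-8.3, 6.9, 6.2]
width: 0.221
```

Call:
servo_tool --pt "0 0 0 0"

```text
t: 10.9
tcp_pos: [0.6589, -0.0266, 0.0983]
tcp_rot: [-3.138, -0.152, 0.001]
ft_force: [-2.6, 0.1, 5.2]
width: 0.221
```

Call:
servo_tool --pt "-0.34 2.16 0 0" --pt "-0.99 1.95 0 0" --pt "-1.55 1.55 0 0" --pt "-1.95 0.99 0 0" --pt "-2.16 0.34 0 0" --pt "-2.16 -0.34 0 0" --pt "-1.95 -0.99 0 0" --pt "-1.55 -1.55 0 0" --pt "-0.99 -1.95 0 0" --pt "-0.34 -2.16 0 0"

```text
t: 11.73
tcp_pos: [0.5188, -0.0405, 0.0988]
tcp_rot: [3.133, 0.154, 0.002]
ft_force: [1.9, -5.0, 2.5]
width: 0.218
```

Call:
servo_tool --pt "0.34 -2.16 0 0" --pt "0.99 -1.95 0 0" --pt "1.55 -1.55 0 0" --pt "1.95 -0.99 0 0" --pt "2.16 -0.34 0 0" --pt "2.16 0.34 0 0" --pt "1.95 0.99 0 0" --pt "1.55 1.55 0 0" --pt "0.99 1.95 0 0" --pt "0.34 2.16 0 0"

```text
t: 12.57
tcp_pos: [0.6586, -0.0231, 0.0983]
tcp_rot: [-3.135, -0.158, 0.003]
ft_force: [-7.1, 7.0, 6.6]
width: 0.218
```

Call:
servo_tool --pt "-0.34 2.16 0 0" --pt "-0.99 1.95 0 0" --pt "-1.55 1.55 0 0" --pt "-1.95 0.99 0 0" --pt "-2.16 0.34 0 0" --pt "-2.16 -0.34 0 0" --pt "-1.95 -0.99 0 0" --pt "-1.55 -1.55 0 0" --pt "-0.99 -1.95 0 0" --pt "-0.34 -2.16 0 0"

```text
t: 13.4
tcp_pos: [0.5188, -0.0405, 0.0989]
tcp_rot: [3.133, 0.154, 0.002]
ft_force: [2.5, -5.5, 2.5]
width: 0.224
```

Call:
servo_tool --pt "0.34 -2.16 0 0" --pt "0.99 -1.95 0 0" --pt "1.55 -1.55 0 0" --pt "1.95 -0.99 0 0" --pt "0 0 0 0"

```text
t: 13.82
tcp_pos: [0.5635, 0.0325, 0.0984]
tcp_rot: [3.134, 0.16, 0.006]
ft_force: [1.2, -4.0, 0.5]
width: 0.22
```

```bash
python3 - <<'E'
from h import *
st(); im,p=snap('top','t2.png')
im,p=snap('side'); cv2.imwrite('pics/s2.png',cv2.resize(im[100:300,230:430],(600,600))[:,:,::-1])
E
```

```text
13.82 [0.5635 0.0325 0.0984] [3.134 0.16  0.006] [-0.14  0.2   1.87 -0.    1.06 -0.24] F [ 1.2 -4.   0.5] w 0.2203139231247252
```

View pics/s2.png

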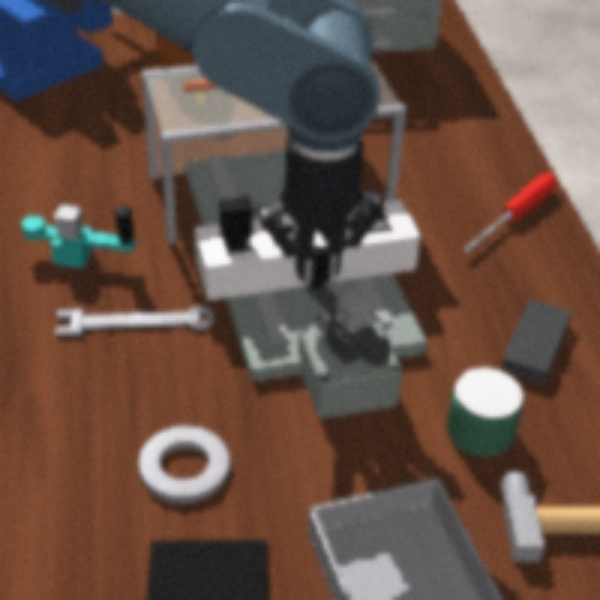

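Call:
servo_tool --pt "0 0 0 0" --pt "0 0 0 0" --pt "0 0 0 0" --pt "0 0 0 0" --fingers 0.4

```text
t: 14.25
tcp_pos: [0.5603, 0.0322, 0.097]
tcp_rot: [-3.137, -0.155, 0.001]
ft_force: [0.0, 0.1, -0.4]
width: 0.598
```

Call:
servo_tool --pt "0 0 -3.3 0" --pt "0 0 -3.3 0" --pt "0 0 -3.3 0" --pt "0 0 -3.3 0" --pt "0 0 -3.3 0" --pt "0 0 -3.3 0" --pt "0.73 -3.6 0 0" --pt "0.73 -3.6 0 0" --pt "0.73 -3.6 0 0" --pt "0 0 0 0.11"

```text
t: 15.08
tcp_pos: [0.5715, 0.1466, 0.2953]
tcp_rot: [-3.139, 0.012, 0.0]
ft_force: [0.2, -0.4, -0.6]
width: 0.598
```

Call:
servo_tool --pt "0 0 0 0.112" --pt "0 0 0 0.112" --pt "0 0 0 0.112" --pt "0 0 0 0.112" --pt "0 0 0 0.112" --pt "0 0 0 0.112" --pt "0 0 0 0.112" --pt "0 0 0 0.112" --pt "0 0 0 0.112" --pt "0 0 0 0.112"

```text
t: 15.92
tcp_pos: [0.5716, 0.1417, 0.2949]
tcp_rot: [2.647, -1.691, -0.001]
ft_force: [0.5, 0.9, -0.7]
width: 0.606
```

Call:
servo_tool --pt "0 0 0 0.112" --pt "0 0 0 0.112" --pt "0 0 0 0.112" --pt "0 0 0 0" --pt "0 0 0 0"

```text
t: 16.33
tcp_pos: [0.5718, 0.1417, 0.295]
tcp_rot: [2.336, -2.1, -0.001]
ft_force: [1.5, 0.5, -0.2]
width: 0.601
```

```bash
python3 - <<'E'
from h import *
import json
st(); im,p=snap('wrist','w5.png')
json.dump(np.array(p['world_from_camera']).tolist(),open('w5.json','w'))
E
```

```text
16.33 [0.5718 0.1417 0.295 ] [ 2.336e+00 -2.100e+00 -1.000e-03] [0.05 0.06 1.65 0.   1.43 1.51] F [ 1.5  0.5 -0.2] w 0.6011481245245672
```

View pics/w5.png

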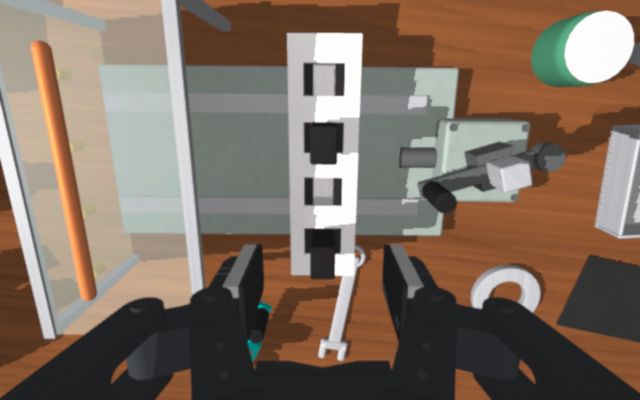

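```bash
python3 - <<'E'
from h import *
import json
p=dict(camera_params('wrist'));p['world_from_camera']=np.array(json.load(open('w5.json')))
W=[onz(p,*q,.076)[:2] for q in((288,33),(361,33),(356,275),(291,275))]
print(np.round(W,4)); c=np.mean(W,0); print(c,np.hypot(*(W[0]-W[1])),np.hypot(*(W[0]-W[3])))
d=(W[0]+W[1]-W[2]-W[3]);print('yaw',np.arctan2(d[1],d[0]))
u=np.array([np.cos(.098),np.sin(.098)])
for x in(-.084,-.028,.028,.084):
    q=c+u*x; print(x,q,proj(p,[*q,.076]),proj(p,[*q,.13]))
g=cv2.imread('pics/w5.png',0)
print(g[100:170:3,300:350:2]);print(g[224:282:3,300:350:2])
E
```

```text
[[0.6921 0.1866]
 [0.6994 0.1191]
 [0.4512 0.0907]
 [0.4434 0.1632]]
[0.57153828 0.13991923] 0.0678848583213276 0.24978525594241494
yaw 0.10406466595475816
-0.084 [0.48794132 0.1317004 ] (np.float64(323.17228387723014), np.float64(241.22913570504576)) (np.float64(323.2433796566556), np.float64(263.7956412055583))
-0.028 [0.54367263 0.13717962] (np.float64(323.6819654635757), np.float64(191.67981040527658)) (np.float64(323.83850975197305), np.float64(207.3483348657805))
0.028 [0.59940393 0.14265884] (np.float64(324.23541663163786), np.float64(137.87537112686968)) (np.float64(324.4933879030758), np.float64(145.2340040641882))
0.084 [0.65513523 0.14813806] (np.float64(324.83852849110025), np.float64(79.24310636149444)) (np.float64(325.21748724181316), np.float64(76.5541347116951))
[[191 191 193 194 194 194 194 194 221 253 254 254 254 254 254 254 254 254
  254 254 253 253 253 253 253]
 [190 191 192 192 193 193 194 195 249 254 254 254 254 254 254 254 254 254
  254 254 253 253 253 253 253]
 [190 191 192 193 192 193 193 195 249 254 254 254 254 254 254 254 254 254
  254 253 253 253 253 253 2
[... 3610 characters left out ...]
40  41  41  40  40  41  39  39  38 119
  250 253 253 253 253 253 253]
 [185 185 184 185 185 116  42  40  41  40  40  39  39  39  40  40  38 144
  252 253 253 253 253 253 253]
 [184 185 184 185 185 115  43  40  41  40  38  40  39  39  40  40  39 144
  252 253 253 253 253 253 253]
 [185 184 185 185 184 115  41  41  40  40  40  39  40  40  38  39  39 144
  252 253 253 253 253 253 253]
 [135 134 133 134 133  87  41  40  40  40  39  39  39  40  39  40  39 101
  208 212 214 232 247 246 245]
 [ 96  97  97  97  97  78  53  51  50  51  51  51  50  50  50  50  52  74
   98  99 107 213 220 216 209]
 [ 96  95  94  95  94  95  95  95  95  96  95  95  96  98  97  97  98  99
   99 100 135 222 218 214 209]]
```

Call:
servo_tool --pt "0.1 -2.72 0 0.008" --pt "0 0 3 0" --pt "0 0 3 0" --pt "0 0 3 0" --pt "0 0 3 0" --pt "0 0 3 0" --pt "0 0 3 0" --pt "0 0 1.7 0" --pt "0 0 0.7 0" --pt "0 0 0 0" --fingers 0.45

```text
t: 17.22
tcp_pos: [0.5978, 0.1434, 0.0892]
tcp_rot: [2.324, -2.109, -0.005]
ft_force: [0.0, -0.0, -0.1]
width: 0.551
```

Call:
servo_tool --pt "-0.6 0 0 0" --pt "-0.5 0 0 0" --pt "-0.2 0 0 0" --pt "-0.2 0 0 0" --pt "-0.2 0 0 0" --pt "-0.2 0 0 0"

```text
t: 17.72
tcp_pos: [0.5983, 0.1624, 0.0925]
tcp_rot: [-2.324, 2.111, -0.003]
ft_force: [0.6, -3.3, 1.3]
width: 0.546
```

Call:
servo_tool --pt "-0.2 0 0 0" --pt "-0.2 0 0 0"

```text
t: 17.88
tcp_pos: [0.5974, 0.1664, 0.0918]
tcp_rot: [-2.325, 2.112, -0.002]
ft_force: [0.6, -2.9, 4.6]
width: 0.551
```

Call:
servo_tool --pt "-0.2 0 0 0" --pt "-0.1 0 0 0"

```text
t: 18.05
tcp_pos: [0.5973, 0.169, 0.092]
tcp_rot: [2.325, -2.112, 0.003]
ft_force: [0.7, -7.1, 4.7]
width: 0.551
```

Call:
servo_tool --pt "-0.2 0 0 0" --pt "0 0 0 0"

```text
t: 18.22
tcp_pos: [0.5973, 0.1695, 0.092]
tcp_rot: [2.324, -2.11, 0.006]
ft_force: [0.8, -11.1, 5.9]
width: 0.553
```

```bash
python3 - <<'E'
from h import *
s=st(); im,p=snap('wrist'); im2,q=snap('side')
cv2.imwrite('pics/w6.png',np.hstack([cv2.resize(im[60:320,180:460],(560,520)),cv2.resize(im2[100:200,280:380],(520,520))])[:,:800+280,::-1][:, :800])
E
```

```text
18.22 [0.5973 0.1695 0.092 ] [ 2.324 -2.11   0.006] [ 0.1   0.34  1.72 -0.01  1.09  1.57] F [  0.8 -11.1   5.9] w 0.5534240664004827
```

View pics/w6.png

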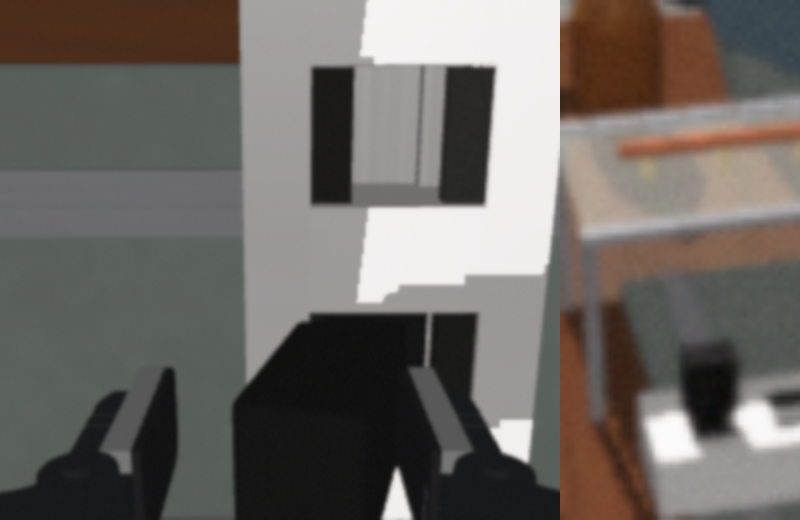

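Call:
servo_tool --pt "1.3 0 0 0" --pt "1.3 0 0 0" --pt "0.7 0 0 0" --pt "0.5 0 0 0" --pt "0.2 0 0 0" --pt "0.2 0 0 0" --pt "0.2 0 0 0" --pt "0.2 0 0 0" --pt "0.2 0 0 0" --pt "0.2 0 0 0"

```text
t: 19.15
tcp_pos: [0.6016, 0.1219, 0.0917]
tcp_rot: [-2.325, 2.112, -0.001]
ft_force: [-0.4, 2.7, 3.5]
width: 0.549
```

Call:
servo_tool --pt "0.2 0 0 0" --pt "0 0 0 0"

```text
t: 19.32
tcp_pos: [0.602, 0.1198, 0.0919]
tcp_rot: [-2.324, 2.112, -0.0]
ft_force: [-1.0, 3.0, 3.9]
width: 0.549
```

Call:
servo_tool --pt "0.2 0 0 0" --pt "0.1 0 0 0"

```text
t: 19.48
tcp_pos: [0.6021, 0.1187, 0.0921]
tcp_rot: [-2.321, 2.111, 0.004]
ft_force: [-1.8, 12.7, 6.0]
width: 0.548
```

Call:
servo_tool --pt "-1.3 0 0 0" --pt "-1.3 0 0 0" --pt "0 0 0 0" --pt "0 0 0 0"

```text
t: 19.82
tcp_pos: [0.5987, 0.1429, 0.0906]
tcp_rot: [2.326, -2.11, -0.0]
ft_force: [0.0, 0.0, 0.6]
width: 0.552
```

Call:
servo_tool --pt "0 0 0 0" --pt "0 0 0 0" --pt "0 0 0 0" --pt "0 0 0 0" --pt "0 0 0 0" --pt "0 0 0 0" --fingers 1 --grip_force 40

```text
t: 20.32
tcp_pos: [0.5991, 0.1426, 0.091]
tcp_rot: [2.325, -2.113, -0.001]
ft_force: [0.5, 2.7, -2.4]
width: 0.272
```

Call:
servo_tool --pt "0 0 -0.4 0" --pt "0 0 -0.4 0" --pt "0 0 -0.4 0" --pt "0 0 0 0"

```text
t: 20.65
tcp_pos: [0.6004, 0.1422, 0.1049]
tcp_rot: [-2.324, 2.112, -0.004]
ft_force: [-0.3, -0.7, -0.9]
width: 0.277
```

Call:
servo_tool --pt "0 0 -2 0" --pt "0 0 -3.5 0" --pt "0 0 -3.5 0" --pt "0 0 -3.5 0" --pt "0 0 0 0"

```text
t: 21.07
tcp_pos: [0.6037, 0.1426, 0.2381]
tcp_rot: [-2.317, 2.105, -0.018]
ft_force: [1.5, 0.0, 0.9]
width: 0.276
```

Call:
servo_tool --pt "4.02 0.58 0 0" --pt "4.02 0.58 0 0" --pt "4.02 0.58 0 0" --pt "4.02 0.58 0 0" --pt "4.02 0.58 0 0" --pt "4.02 0.58 0 0" --pt "4.02 0.58 0 0" --pt "4.02 0.58 0 0" --pt "4.02 0.58 0 0" --pt "4.02 0.58 0 0"

```text
t: 21.9
tcp_pos: [0.5795, -0.2655, 0.2286]
tcp_rot: [2.325, -2.113, 0.001]
ft_force: [1.2, -0.3, -1.3]
width: 0.285
```

Call:
servo_tool --pt "0 0 0 0" --pt "0 0 0 0"

```text
t: 22.07
tcp_pos: [0.5794, -0.2657, 0.2282]
tcp_rot: [2.321, -2.117, 0.0]
ft_force: [-0.6, 0.3, -1.5]
width: 0.276
```

```bash
python3 - <<'E'
from h import *
s=st(); im,p=snap('wrist','w7.png')
import json
json.dump(np.array(p['world_from_camera']).tolist(),open('w7.json','w'))
E
```

```text
22.07 [ 0.5794 -0.2657  0.2282] [ 2.321 -2.117  0.   ] [-0.61  0.22  1.59 -0.    1.33  0.87] F [-0.6  0.3 -1.5] w 0.27616465184360367
```

View pics/w7.png

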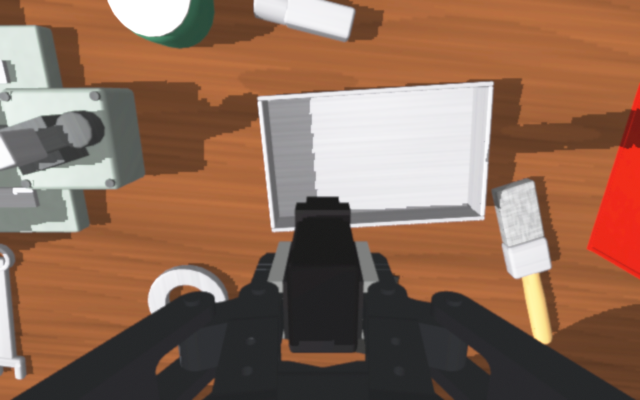

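```bash
python3 - <<'E'
from h import *
import json
p=dict(camera_params('wrist'));p['world_from_camera']=np.array(json.load(open('w7.json')))
W=np.array([onz(p,*q,.04)[:2] for q in((258,98),(493,83),(484,220),(273,231))])
print(W.round(4),W.mean(0));d=W[0]+W[3]-W[1]-W[2];a=np.arctan2(d[1],d[0])-np.pi/2;print('yaw',a)
c=W.mean(0);y=np.array([-np.sin(a),np.cos(a)])
s=sensors.observe(); Rm=R.from_rotvec(s['tcp_rot']).as_matrix()
for k in(.05,-.05):
    t=np.array([*(c+k*y),.06]);print(t,Rm.T@(t-s['tcp_pos'])*100)
E
```

```text
[[ 0.6404 -0.2026]
 [ 0.6723 -0.4084]
 [ 0.5455 -0.4282]
 [ 0.5149 -0.2228]] [ 0.5932774  -0.31551266]
yaw 0.15107884110963
[ 0.58575216 -0.2660822   0.06      ] [ 0.26349211 -0.59039592 16.8109748 ]
[ 0.60080264 -0.36494312  0.06      ] [10.24722867 -1.16048416 16.80907175]
```

Call:
servo_tool --pt "0.2 -0.6 2 0" --pt "0 0 3 0" --pt "0 0 3 0" --pt "0 0 3 0" --pt "0 0 3 0" --pt "0 0 1.5 0" --pt "0 0 0.8 0" --pt "0 0 0.5 0" --pt "0 0 0 0" --pt "0 0 0 0"

```text
t: 22.95
tcp_pos: [0.5873, -0.265, 0.0621]
tcp_rot: [-2.325, 2.112, -0.004]
ft_force: [-0.5, 0.1, -1.9]
width: 0.273
```

Call:
servo_tool --pt "0 0 0.2 0" --pt "0 0 0.1 0" --pt "0 0 0 0"

```text
t: 23.2
tcp_pos: [0.5865, -0.2649, 0.0581]
tcp_rot: [-2.325, 2.113, -0.002]
ft_force: [0.8, 0.2, -1.0]
width: 0.275
```

Release, rise, and go to plug 1.

Call:
servo_tool --pt "0 0 0.1 0" --pt "0 0 0 0" --pt "0 0 0 0" --pt "0 0 0 0" --pt "0 0 0 0" --pt "0 0 0 0" --fingers 0.45

```text
t: 23.7
tcp_pos: [0.5862, -0.2646, 0.0563]
tcp_rot: [-2.325, 2.113, -0.0]
ft_force: [-0.2, -0.3, -0.0]
width: 0.553
```

Call:
servo_tool --pt "0 0 -2 0" --pt "0 0 -3 0" --pt "0 0 -3.5 0" --pt "0 0 -3.5 0" --pt "0 0 -3.5 0" --pt "0 0 -2 0" --pt "0 0 0 0"

```text
t: 24.28
tcp_pos: [0.5888, -0.2662, 0.2385]
tcp_rot: [-2.324, 2.111, -0.018]
ft_force: [1.1, -0.9, 2.0]
width: 0.546
```

```bash
python3 - <<'E'
from h import *
s=st(); im,p=snap('wrist','w8.png'); snap('side','s8.png')
Rm=R.from_rotvec(s['tcp_rot']).as_matrix()
t=np.array([.488,.133,s['tcp_pos'][2]]);print(Rm.T@(t-s['tcp_pos'])*100)
E
```

```text
24.28 [ 0.5888 -0.2662  0.2385] [-2.324  2.111 -0.018] [-0.6   0.22  1.57  0.    1.34  0.88] F [ 1.1 -0.9  2. ] w 0.5463347585227836
[-40.70076261   6.20429349  -0.35475453]
```

View pics/w8.png

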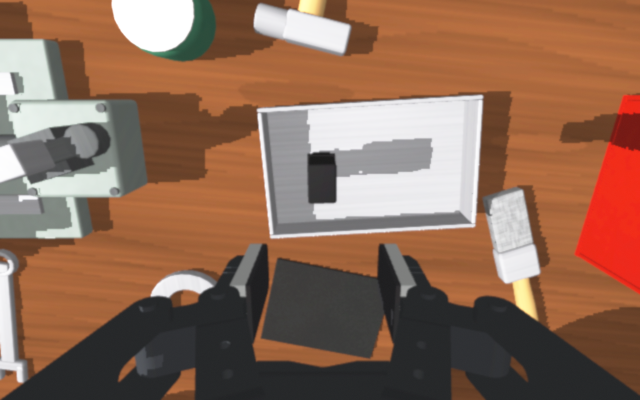

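Call:
servo_tool --pt "-4.06 0.62 0 0" --pt "-4.06 0.62 0 0" --pt "-4.06 0.62 0 0" --pt "-4.06 0.62 0 0" --pt "-4.06 0.62 0 0" --pt "-4.06 0.62 0 0" --pt "-4.06 0.62 0 0" --pt "-4.06 0.62 0 0" --pt "-4.06 0.62 0 0" --pt "-4.06 0.62 0 0"

```text
t: 25.22
tcp_pos: [0.4836, 0.1353, 0.229]
tcp_rot: [2.323, -2.111, -0.004]
ft_force: [0.7, 0.6, 0.2]
width: 0.549
```

Call:
servo_tool --pt "0 0 0 0" --pt "0 0 0 0" --pt "0 0 0 0"

```text
t: 25.47
tcp_pos: [0.4849, 0.1335, 0.2297]
tcp_rot: [2.324, -2.11, -0.003]
ft_force: [-0.3, 0.5, -0.4]
width: 0.552
```

Call:
servo_tool --pt "0.1 -0.3 2.5 0" --pt "0 0 3 0" --pt "0 0 3 0" --pt "0 0 3 0" --pt "0 0 1.7 0" --pt "0 0 0.7 0" --pt "0 0 0 0"

```text
t: 26.05
tcp_pos: [0.4874, 0.1316, 0.0899]
tcp_rot: [2.32, -2.113, -0.005]
ft_force: [0.1, -0.3, 0.3]
width: 0.548
```

Call:
servo_tool --pt "-0.6 0 0 0" --pt "-0.5 0 0 0" --pt "-0.2 0 0 0" --pt "-0.2 0 0 0" --pt "-0.2 0 0 0" --pt "-0.2 0 0 0" --pt "-0.2 0 0 0" --pt "-0.2 0 0 0" --pt "-0.2 0 0 0"

```text
t: 26.8
tcp_pos: [0.4867, 0.1578, 0.0927]
tcp_rot: [-2.325, 2.112, -0.001]
ft_force: [1.2, -5.7, 6.1]
width: 0.55
```

Call:
servo_tool --pt "-0.1 0 0 0" --pt "0 0 0 0"

```text
t: 26.97
tcp_pos: [0.4867, 0.1583, 0.0928]
tcp_rot: [2.326, -2.111, 0.003]
ft_force: [0.3, -6.8, 5.0]
width: 0.551
```

Call:
servo_tool --pt "-0.2 0 0 0" --pt "0 0 0 0"

```text
t: 27.13
tcp_pos: [0.4868, 0.1591, 0.0929]
tcp_rot: [2.325, -2.109, 0.006]
ft_force: [0.3, -11.5, 6.3]
width: 0.554
```

Call:
servo_tool --pt "1.4 0 0 0" --pt "1.3 0 0 0" --pt "0.7 0 0 0" --pt "0.5 0 0 0" --pt "0.2 0 0 0" --pt "0.2 0 0 0" --pt "0.2 0 0 0" --pt "0.2 0 0 0" --pt "0.2 0 0 0" --pt "0.2 0 0 0"

```text
t: 27.97
tcp_pos: [0.4912, 0.1102, 0.0926]
tcp_rot: [-2.325, 2.112, -0.0]
ft_force: [-0.7, 3.5, 3.5]
width: 0.549
```

Call:
servo_tool --pt "0.2 0 0 0" --pt "0 0 0 0"

```text
t: 28.13
tcp_pos: [0.4915, 0.1084, 0.0929]
tcp_rot: [-2.323, 2.112, 0.001]
ft_force: [-2.1, 5.8, 4.8]
width: 0.549
```

Call:
servo_tool --pt "0.2 0 0 0" --pt "0 0 0 0"

```text
t: 28.3
tcp_pos: [0.4915, 0.1076, 0.0929]
tcp_rot: [-2.321, 2.112, 0.004]
ft_force: [-0.9, 10.0, 6.6]
width: 0.545
```

Both lips should be back; centre, grip and lift.

Call:
servo_tool --pt "-1.3 0 0 0" --pt "-1.3 0 0 0" --pt "0 0 0 0" --pt "0 0 0 0"

```text
t: 28.63
tcp_pos: [0.4885, 0.1316, 0.0919]
tcp_rot: [2.326, -2.11, 0.0]
ft_force: [0.2, -0.6, 0.1]
width: 0.55
```

Call:
servo_tool --pt "0 0 0 0" --pt "0 0 0 0" --pt "0 0 0 0" --pt "0 0 0 0" --pt "0 0 0 0" --pt "0 0 0 0" --fingers 1 --grip_force 40

```text
t: 29.13
tcp_pos: [0.4887, 0.1317, 0.0922]
tcp_rot: [2.325, -2.112, -0.0]
ft_force: [1.0, 0.5, -0.6]
width: 0.277
```

Call:
servo_tool --pt "0 0 -0.4 0" --pt "0 0 -0.4 0" --pt "0 0 -0.4 0" --pt "0 0 0 0"

```text
t: 29.47
tcp_pos: [0.4897, 0.1319, 0.1057]
tcp_rot: [-2.324, 2.111, -0.003]
ft_force: [0.4, 1.8, -0.8]
width: 0.273
```

Call:
servo_tool --pt "0 0 -2 0" --pt "0 0 -3.5 0" --pt "0 0 -3.5 0" --pt "0 0 -3.5 0" --pt "0 0 0 0"

```text
t: 29.88
tcp_pos: [0.493, 0.1321, 0.2379]
tcp_rot: [-2.318, 2.105, -0.017]
ft_force: [1.5, -0.2, 1.0]
width: 0.279
```

Call:
servo_tool --pt "3.89 -0.48 0 0" --pt "3.89 -0.48 0 0" --pt "3.89 -0.48 0 0" --pt "3.89 -0.48 0 0" --pt "3.89 -0.48 0 0" --pt "3.89 -0.48 0 0" --pt "3.89 -0.48 0 0" --pt "3.89 -0.48 0 0" --pt "3.89 -0.48 0 0" --pt "3.89 -0.48 0 0"

```text
t: 30.72
tcp_pos: [0.5738, -0.2528, 0.2292]
tcp_rot: [2.325, -2.113, 0.0]
ft_force: [-0.1, 1.1, -1.3]
width: 0.277
```

Call:
servo_tool --pt "3.89 -0.48 0 0" --pt "3.89 -0.48 0 0" --pt "3.89 -0.48 0 0" --pt "0 0 0 0" --pt "0 0 0 0" --pt "0 0 0 0"

```text
t: 31.22
tcp_pos: [0.5991, -0.3651, 0.2287]
tcp_rot: [-2.325, 2.113, 0.002]
ft_force: [-0.9, 0.4, -0.2]
width: 0.282
```

```bash
python3 - <<'E'
from h import *
s=st(); im,p=snap('wrist','w9.png')
Rm=R.from_rotvec(s['tcp_rot']).as_matrix()
t=np.array([.6005,-.364,.0575]);print(Rm.T@(t-s['tcp_pos'])*100)
# did the tray move? expected corner pixels vs bright edges
for q in((.6404,-.2026),(.6723,-.4084),(.5455,-.4282),(.5149,-.2228)):print(np.round(proj(p,[*q,.04])))
g=im.min(2); m=((g>170)&(im.max(2)-g<30)).astype(np.uint8); n,l,S,c=cv2.connectedComponentsWithStats(m)
for i in range(1,n):
    if S[i,4]>1500: print(S[i],c[i].round())
E
```

```text
31.22 [ 0.5991 -0.3651  0.2287] [-2.325e+00  2.113e+00  2.000e-03] [-0.71  0.37  1.41  0.    1.36  0.77] F [-0.9  0.4 -0.2] w 0.28187507040775434
[-0.08478124 -0.16064328 17.12045252]
[147. 109.]
[379.  95.]
[381. 230.]
[172. 240.]
[   0    0   66   50 2844] [31. 22.]
[ 141    0   99   50 2852] [191.  24.]
[  147    94   234   147 16081] [294. 155.]
[ 402  192   55   95 3293] [427. 240.]
[  62  276   78   68 2523] [ 98. 307.]
```

Tray unmoved (its blob spans exactly the expected corners). Lower and release.

Call:
servo_tool --pt "-0.1 -0.2 2 0" --pt "0 0 3 0" --pt "0 0 3 0" --pt "0 0 3 0" --pt "0 0 3 0" --pt "0 0 1.5 0" --pt "0 0 0.9 0" --pt "0 0 0.4 0" --pt "0 0 0.2 0" --pt "0 0 0 0"

```text
t: 32.1
tcp_pos: [0.6021, -0.3648, 0.061]
tcp_rot: [-2.326, 2.112, -0.004]
ft_force: [0.4, 0.2, 0.2]
width: 0.27
```

Call:
servo_tool --pt "0 0 0 0" --pt "0 0 0 0"

```text
t: 32.27
tcp_pos: [0.6021, -0.365, 0.0611]
tcp_rot: [-2.325, 2.112, -0.005]
ft_force: [-0.0, -0.1, -1.0]
width: 0.271
```

Call:
servo_tool --pt "0 0 0 0" --pt "0 0 0 0" --pt "0 0 0 0" --pt "0 0 0 0" --pt "0 0 0 0" --pt "0 0 0 0" --fingers 0.4

```text
t: 32.77
tcp_pos: [0.6012, -0.3643, 0.0593]
tcp_rot: [-2.325, 2.113, -0.0]
ft_force: [-0.5, 0.6, -0.3]
width: 0.603
```

Call:
servo_tool --pt "0 0 -2 0" --pt "0 0 -3 0" --pt "0 0 -3.5 0" --pt "0 0 -3.5 0" --pt "0 0 -3.5 0" --pt "0 0 -2 0" --pt "0 0 0 0" --pt "0 0 0 0"

```text
t: 33.43
tcp_pos: [0.6018, -0.3648, 0.2362]
tcp_rot: [-2.325, 2.112, -0.005]
ft_force: [0.5, 0.7, -0.2]
width: 0.595
```

```bash
python3 - <<'E'
from h import *
s=st(); im,p=snap('wrist'); im2,q=snap('side')
v=np.hstack([cv2.resize(im,(480,300)),cv2.resize(im2[130:350,240:430],(300,300))])
cv2.imwrite('pics/w10.png',v[:,:,::-1])
E
```

```text
33.43 [ 0.6018 -0.3648  0.2362] [-2.325  2.112 -0.005] [-0.71  0.36  1.4   0.    1.37  0.77] F [ 0.5  0.7 -0.2] w 0.595498047597461
```

View pics/w10.png

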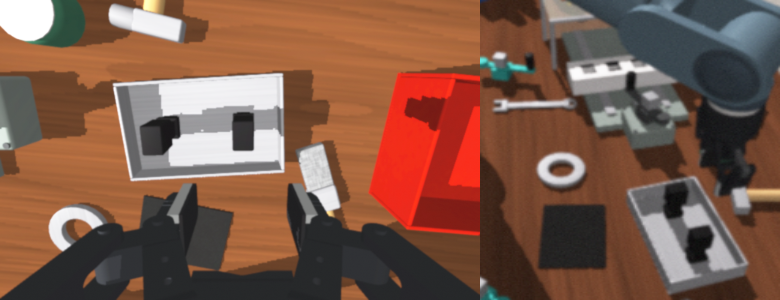

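Call:
servo_tool --pt "-3.99 0 0 0" --pt "-3.99 0 0 0" --pt "-3.99 0 0 0" --pt "-3.99 0 0 0" --pt "-3.99 0 0 0" --pt "-3.99 0 0 0" --pt "-3.99 0 0 0" --pt "-3.99 0 0 0" --pt "-3.99 0 0 0" --pt "-3.99 0 0 0"

```text
t: 34.37
tcp_pos: [0.5613, 0.0349, 0.2319]
tcp_rot: [2.323, -2.111, -0.005]
ft_force: [1.2, 0.6, -0.9]
width: 0.597
```

Call:
servo_tool --pt "0 0 0 -0.112" --pt "0 0 0 -0.112" --pt "0 0 0 -0.112" --pt "0 0 0 -0.112" --pt "0 0 0 -0.112" --pt "0 0 0 -0.112" --pt "0 0 0 -0.112" --pt "0 0 0 -0.112" --pt "0 0 0 -0.112" --pt "0 0 0 -0.112"

```text
t: 35.2
tcp_pos: [0.5619, 0.033, 0.2318]
tcp_rot: [3.094, -0.546, -0.007]
ft_force: [0.5, -0.3, -0.1]
width: 0.6
```

Call:
servo_tool --pt "0 0 0 -0.112" --pt "0 0 0 -0.112" --pt "0 0 0 -0.112" --pt "0 0 0 -0.112" --pt "0 0 0 0" --pt "0 0 0 0"

```text
t: 35.7
tcp_pos: [0.5622, 0.033, 0.2325]
tcp_rot: [-3.138, -0.142, 0.005]
ft_force: [0.3, -0.4, 0.7]
width: 0.6
```

```bash
python3 - <<'E'
from h import *
s=st(); im,p=snap('wrist','w11.png')
print('exp',proj(p,[.562,.032,.138]), 'tool yaw',2*np.arctan2(s['tcp_rot'][1],s['tcp_rot'][0]))
u,v=map(int,proj(p,[.562,.032,.138]))
g=im.max(2); m=(g<70).astype(np.uint8)
n,l,S,c=cv2.connectedComponentsWithStats(m)
for i in range(1,n):
    if S[i,4]>150: print(S[i],c[i].round(1))
print(g[v-40:v+44:4,u-44:u+44:4])
E
```

```text
35.7 [0.5622 0.033  0.2325] [-3.138 -0.142  0.005] [-0.14  0.04  1.78  0.    1.32 -0.23] F [ 0.3 -0.4  0.7] w 0.5998455186262829
exp (np.float64(322.9408420710979), np.float64(200.40416877675958)) tool yaw -6.192994928981863
[  58    0   48   43 1203] [77.5 16.4]
[366  17  38   5 188] [384.5  19. ]
[438  16  40  15 516] [458.1  23. ]
[220  18  38   6 161] [239.   20.4]
[293  18  38  14 512] [311.1  24.2]
[436  59  37  11 375] [454.5  64.3]
[294  61  37  10 364] [312.3  65.5]
[223  95  10  47 299] [227.5 115.1]
[235  96  10  84 512] [239.3 144.5]
[ 309  150   47  110 1789] [327.8 206.2]
[ 495  164   83  113 1329] [526.5 223.2]
[    0   245   640   155 44657] [318.1 352.8]
[345 288  23  22 282] [355.5 296.8]
[[178 176 180 177  97  95  97 132 145 113 111 111  96  92  70  86  91  88
   80  62  96  95]
 [179 176 178 175 147 160 159 162 161 161 161 159 160 152  70  85  89  88
   80  68 160 160]
 [179 176 177 176 150 158 160 162 162 163 161 157 140 149  69  86  89  87
   79  77 159 160]
 [178 176 177 175 120 160 160 160 159 135 100  94  98  92  70  85  89  87
   79  76 158 157]
 [119 118 11
[... 869 characters left out ...]
9  32  39  51  54  69  88 159
  159 158 157 157]
 [ 73  74  73  71  74 102 156 157 156 158 138  67  55  55  54  63  86 156
  157 157 159 159]
 [ 94  85  86  76 108 106 156 158 157 156 149  89  55  56  55  63  88 134
  154 125 126 158]
 [121 122 121 120 122 111 157 159 159 156 109  93  54  55  55  63  89  74
   79  81  87 156]
 [122 123 122 120 121 108 156 159 157 158 149  93  61  55  55  62  90  85
   80  81  81 151]
 [122 124 121 121 121 109 154 159 157 158 148  40  41  55  55  62  89  89
   75  81  83 131]
 [121 124 120 121 121 107 154 160 159 158 152  40  40  53  55  63  87  89
   76  90  91  93]
 [122 124 119 121 121 111 152 160 159 158 152  40  39  46  55  56  79  89
   84  89  89  90]]
```

Call:
servo_tool --pt "0 0.1 3 -0.008" --pt "0 0 3 0" --pt "0 0 3 0" --pt "0 0 2.5 0" --pt "0 0 1.2 0" --pt "0 0 0.7 0" --pt "0 0 0 0" --pt "0 0 0 0"

```text
t: 36.42
tcp_pos: [0.5639, 0.0318, 0.1013]
tcp_rot: [3.137, 0.158, 0.002]
ft_force: [0.3, 0.3, 0.5]
width: 0.605
```

Call:
servo_tool --pt "0 0 0 0" --pt "0 0 0 0" --pt "0 0 0 0" --pt "0 0 0 0" --pt "0 0 0 0" --pt "0 0 0 0" --fingers 1 --grip_force 50

```text
t: 36.92
tcp_pos: [0.5634, 0.0318, 0.1018]
tcp_rot: [3.137, 0.159, 0.001]
ft_force: [-4.0, 0.2, 5.8]
width: 0.217
```

Call:
servo_tool --pt "-1.95 0.99 0 0" --pt "-1.55 1.55 0 0" --pt "-0.99 1.95 0 0" --pt "-0.34 2.16 0 0" --pt "0 0 0 0"

```text
t: 37.33
tcp_pos: [0.5194, -0.0406, 0.1019]
tcp_rot: [-3.137, -0.156, 0.01]
ft_force: [-16.4, -1.0, 17.6]
width: 0.215
```

Call:
servo_tool --pt "-0.1 0 -0.15 0" --pt "0 0 0 0"

```text
t: 37.5
tcp_pos: [0.5193, -0.0396, 0.1022]
tcp_rot: [-3.137, -0.158, 0.006]
ft_force: [-7.5, -1.5, 5.4]
width: 0.219
```

Call:
servo_tool --pt "0.34 2.16 0 0" --pt "0.99 1.95 0 0" --pt "1.55 1.55 0 0" --pt "1.95 0.99 0 0" --pt "2.16 0.34 0 0" --pt "2.16 -0.34 0 0" --pt "1.95 -0.99 0 0" --pt "1.55 -1.55 0 0" --pt "0.99 -1.95 0 0" --pt "0.34 -2.16 0 0"

```text
t: 38.33
tcp_pos: [0.6592, -0.0268, 0.1018]
tcp_rot: [3.134, 0.158, -0.008]
ft_force: [-11.2, -8.9, 1.2]
width: 0.222
```

Call:
servo_tool --pt "0 0 0 0"

```text
t: 38.42
tcp_pos: [0.6586, -0.0234, 0.1016]
tcp_rot: [3.136, 0.163, -0.007]
ft_force: [-5.5, -0.8, 1.6]
width: 0.223
```

Good. Continue two full turns, then the last quarter.

Call:
servo_tool --pt "-0.34 -2.16 0 0" --pt "-0.99 -1.95 0 0" --pt "-1.55 -1.55 0 0" --pt "-1.95 -0.99 0 0" --pt "-2.16 -0.34 0 0" --pt "-2.16 0.34 0 0" --pt "-1.95 0.99 0 0" --pt "-1.55 1.55 0 0" --pt "-0.99 1.95 0 0" --pt "-0.34 2.16 0 0"

```text
t: 39.25
tcp_pos: [0.5188, -0.0378, 0.1022]
tcp_rot: [-3.134, -0.159, 0.004]
ft_force: [-1.4, 5.7, 3.3]
width: 0.221
```

Call:
servo_tool --pt "0.34 2.16 0 0" --pt "0.99 1.95 0 0" --pt "1.55 1.55 0 0" --pt "1.95 0.99 0 0" --pt "2.16 0.34 0 0" --pt "2.16 -0.34 0 0" --pt "1.95 -0.99 0 0" --pt "1.55 -1.55 0 0" --pt "0.99 -1.95 0 0" --pt "0.34 -2.16 0 0"

```text
t: 40.08
tcp_pos: [0.6591, -0.0267, 0.1017]
tcp_rot: [3.134, 0.158, -0.008]
ft_force: [-9.7, -8.5, 1.1]
width: 0.217
```

Call:
servo_tool --pt "-0.34 -2.16 0 0" --pt "-0.99 -1.95 0 0" --pt "-1.55 -1.55 0 0" --pt "-1.95 -0.99 0 0" --pt "-2.16 -0.34 0 0" --pt "-2.16 0.34 0 0" --pt "-1.95 0.99 0 0" --pt "-1.55 1.55 0 0" --pt "-0.99 1.95 0 0" --pt "-0.34 2.16 0 0"

```text
t: 40.92
tcp_pos: [0.5188, -0.0378, 0.1022]
tcp_rot: [-3.134, -0.159, 0.004]
ft_force: [-0.5, 5.7, 2.5]
width: 0.218
```

Call:
servo_tool --pt "0.34 2.16 0 0" --pt "0.99 1.95 0 0" --pt "1.55 1.55 0 0" --pt "1.95 0.99 0 0" --pt "2.16 0.34 0 0" --pt "2.16 -0.34 0 0" --pt "1.95 -0.99 0 0" --pt "1.55 -1.55 0 0" --pt "0.99 -1.95 0 0" --pt "0.34 -2.16 0 0"

```text
t: 41.75
tcp_pos: [0.6592, -0.0268, 0.1017]
tcp_rot: [3.134, 0.158, -0.008]
ft_force: [-9.2, -8.6, 1.5]
width: 0.218
```

Call:
servo_tool --pt "-0.34 -2.16 0 0" --pt "-0.99 -1.95 0 0" --pt "-1.55 -1.55 0 0" --pt "-1.95 -0.99 0 0" --pt "0 0 0 0"

```text
t: 42.17
tcp_pos: [0.6029, 0.0356, 0.1017]
tcp_rot: [3.133, 0.162, -0.002]
ft_force: [-1.9, -6.5, -1.4]
width: 0.22
```

Call:
servo_tool --pt "-1.3 -0.3 0 0" --pt "-0.85 -0.05 0 0" --pt "0 0 0 0"

```text
t: 42.42
tcp_pos: [0.5832, 0.0364, 0.1021]
tcp_rot: [3.135, 0.158, 0.004]
ft_force: [2.3, -3.8, -4.0]
width: 0.224
```

Call:
servo_tool --pt "0 0 0 0" --pt "0 0 0 0" --pt "0 0 0 0" --pt "0 0 0 0" --fingers 0.4

```text
t: 42.75
tcp_pos: [0.5837, 0.0376, 0.1021]
tcp_rot: [-3.137, -0.159, -0.001]
ft_force: [0.6, 0.7, -0.0]
width: 0.599
```

Call:
servo_tool --pt "0 0 -3 0" --pt "0 0 -3.5 0" --pt "0 0 -3.5 0" --pt "0 0 -2.5 0" --pt "0 2.27 0 0" --pt "0 2.27 0 0" --pt "0 2.27 0 0" --pt "0 0 0 0" --pt "0 0 0 0" --pt "0 0 0 0"

```text
t: 43.58
tcp_pos: [0.5902, -0.0298, 0.2266]
tcp_rot: [-3.137, -0.159, 0.001]
ft_force: [-0.7, -0.6, 0.2]
width: 0.597
```

```bash
python3 - <<'E'
from h import *
s=st(); im,p=snap('wrist'); t,_=snap('top')
v=np.hstack([cv2.resize(im,(480,300)),cv2.resize(t[100:260,150:310],(300,300))])
cv2.imwrite('pics/w12.png',v[:,:,::-1]); cv2.imwrite('pics/w12f.png',im[:,:,::-1])
np.save('w12.npy',np.array(p['world_from_camera']))
E
```

```text
43.58 [ 0.5902 -0.0298  0.2266] [-3.137e+00 -1.590e-01  1.000e-03] [-0.24  0.11  1.72  0.    1.31 -0.34] F [-0.7 -0.6  0.2] w 0.597155989140316
```

View pics/w12.png

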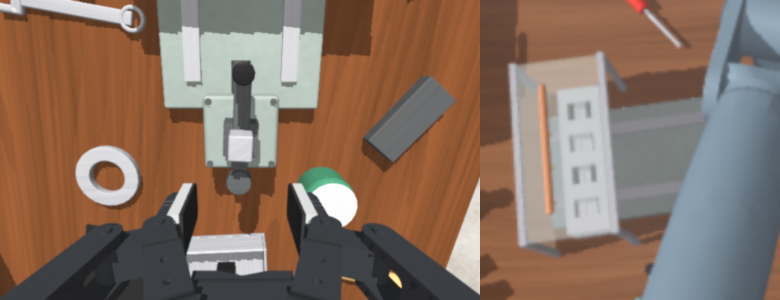

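Call:
servo_tool --pt "-0.1 0.1 3 0" --pt "0 0 3 0" --pt "0 0 3 0" --pt "0 0 2.5 0" --pt "0 0 1.3 0" --pt "0 0 0.8 0" --pt "0 0 0 0" --pt "0 0 0 0"

```text
t: 44.35
tcp_pos: [0.5902, -0.0313, 0.0919]
tcp_rot: [3.137, 0.159, 0.002]
ft_force: [0.7, 0.8, -0.0]
width: 0.597
```

Call:
servo_tool --pt "0 0 0 0" --pt "0 0 0 0" --pt "0 0 0 0" --pt "0 0 0 0" --pt "0 0 0 0" --pt "0 0 0 0" --fingers 1 --grip_force 60

```text
t: 44.85
tcp_pos: [0.5891, -0.0317, 0.0927]
tcp_rot: [3.137, 0.158, -0.002]
ft_force: [-7.5, -0.9, 7.9]
width: 0.275
```

Call:
servo_tool --pt "0 0 -0.5 0" --pt "0 0 -0.5 0" --pt "0 0 -1 0" --pt "0 0 -1 0" --pt "0 0 -2 0" --pt "0 0 -3 0" --pt "0 0 -2 0" --pt "0 0 0 0" --pt "0 0 0 0"

```text
t: 45.6
tcp_pos: [0.5899, -0.0315, 0.1922]
tcp_rot: [3.137, 0.159, 0.004]
ft_force: [-0.4, 0.8, -6.3]
width: 0.273
```

Call:
servo_tool --pt "-2.54 2.98 0 0" --pt "-2.54 2.98 0 0" --pt "-2.54 2.98 0 0" --pt "-2.54 2.98 0 0" --pt "-2.54 2.98 0 0" --pt "-2.54 2.98 0 0" --pt "-2.54 2.98 0 0" --pt "-2.54 2.98 0 0" --pt "0 0 0 0.115" --pt "0 0 0 0.115"

```text
t: 46.43
tcp_pos: [0.4088, -0.2898, 0.1884]
tcp_rot: [-3.131, 0.218, 0.005]
ft_force: [0.8, 0.7, -5.6]
width: 0.27
```

Call:
servo_tool --pt "0 0 3 0" --pt "0 0 3 0" --pt "0 0 3 0" --pt "0 0 3 0" --pt "0 0 1.5 0" --pt "0 0 0.5 0" --pt "0 0 0 0" --pt "0 0 0 0" --pt "0 0 0 0"

```text
t: 47.18
tcp_pos: [0.412, -0.2899, 0.052]
tcp_rot: [3.133, -0.202, 0.003]
ft_force: [-0.3, -0.2, -5.1]
width: 0.271
```

Call:
servo_tool --pt "0 0 0.3 0" --pt "0 0 0.3 0" --pt "0 0 0.3 0" --pt "0 0 0.1 0" --pt "0 0 0 0" --pt "0 0 0 0"

```text
t: 47.68
tcp_pos: [0.4116, -0.2896, 0.0418]
tcp_rot: [3.134, -0.202, 0.001]
ft_force: [-2.9, 1.6, 4.2]
width: 0.268
```

Call:
servo_tool --pt "0 0 0.1 0" --pt "0 0 0 0"

```text
t: 47.85
tcp_pos: [0.4117, -0.2897, 0.0418]
tcp_rot: [3.135, -0.202, -0.0]
ft_force: [-6.2, 4.4, 14.2]
width: 0.272
```

Seated. Release, rise, and back off to look.

Call:
servo_tool --pt "0 0 -0.1 0" --pt "0 0 0 0" --pt "0 0 0 0" --pt "0 0 0 0" --pt "0 0 0 0" --fingers 0.35

```text
t: 48.27
tcp_pos: [0.4113, -0.2891, 0.0407]
tcp_rot: [3.135, -0.202, 0.0]
ft_force: [-0.3, -0.3, -0.2]
width: 0.651
```

Call:
servo_tool --pt "0 0 -2 0" --pt "0 0 -3 0" --pt "0 0 -3.5 0" --pt "0 0 -3.5 0" --pt "0 0 -3.5 0" --pt "0 0 -3.5 0" --pt "0 0 -3 0" --pt "0 -2.0 0 0" --pt "0 0 0 0" --pt "0 0 0 0"

```text
t: 49.1
tcp_pos: [0.4137, -0.2688, 0.2605]
tcp_rot: [3.135, -0.201, -0.0]
ft_force: [0.2, -0.1, -0.8]
width: 0.651
```

```bash
python3 - <<'E'
from h import *
s=st(); im,p=snap('wrist'); t,_=snap('top')
print('pad centre px',proj(p,[.412,-.290,.004]),'boss',proj(p,[.412,-.290,.072]))
v=np.hstack([cv2.resize(im,(480,300)),cv2.resize(t[100:260,150:310],(300,300))])
cv2.imwrite('pics/w13.png',v[:,:,::-1])
E
```

```text
49.1 [ 0.4137 -0.2688  0.2605] [ 3.135 -0.201 -0.   ] [-0.81 -0.16  1.92 -0.    1.38 -0.68] F [ 0.2 -0.1 -0.8] w 0.651092257457912
pad centre px (np.float64(323.43925359961696), np.float64(176.7106721535743)) boss (np.float64(323.6604187389738), np.float64(192.45499343879163))
```

View pics/w13.png

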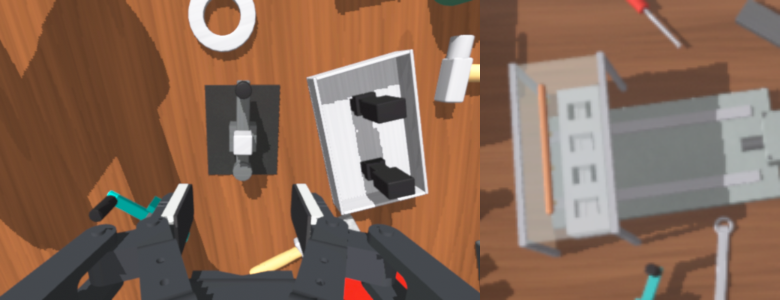

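```bash
python3 -c "
from plant import env; print(env.finish_job())"
```

```text
the job is handed in; nothing more can be done
None
```

The job is done and handed in at about 49 s of the 210 s limit. The hand-in gave no verdict.

- **Winding out:** I fitted the crank on the shaft and wound the block out 2.95 turns, about 177 mm by turn count.
- **Plugs:** Only ports 1 and 3 held plugs. I rocked each one both ways to its hard stop, at about 10–13 N. Both then lifted freely and went into the tray.
- **Winding home:** I wound the block back under the hood and stood the crank on its pad.

**Last checks:** The final pictures show the block home under the hood with all four ports empty and both plugs inside the tray. The crank stands hub down near the middle of the pad, and the gripper is clear. The flange showed no sign of having moved; I did not check the tin or the wrench closely at the end.

The tray was where I expected it before the second plug went in. It may look slightly turned in the last picture, which I did not measure, but both plugs are clearly inside. I viewed 16 pictures, two over the budget of 14.

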